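# Zero the peak gauge and run the probe along a weld seam

### The job

Test the weld seam: first turn the gauge's knob back so that its red peak pointer rests against the zero stop at the green mark, and leave it there. Then take the yellow probe from its stand, lean it back about 35 degrees from the channel's wall, press its sprung tip part-way in (never to its stop) in the corner where the wall meets the base plate at the green tab, and draw it slowly, about 2 cm a second, along the corner to the red tab without lifting off or leaving the corner. Last hang the probe back in the stand's fork, upright, and leave the other things on the bench alone.

Things in the scene. Friction and masses are not known exactly. Their poses are not given: they have to be found in the camera images.
- weldment: the workpiece, fixed, 30 mm over the bench on two bars: dark base plate 105 x 200 x 5 mm (x, y, z), on it a dark steel channel 66 x 175 x 40 mm, web on top. Origin: centre of the plate's underside. The channel's front wall (outer face x = -18 mm, z 5 to 45 mm) faces -x, roughly the robot; a 34 mm ledge of plate lies before it. The seam is the corner of wall and plate top, along y
- seam_mid (a point): the middle of the seam, in the corner line itself (x = -18, y = 0, z = 5 mm in the workpiece); axes as the workpiece: x into the wall, y along the seam, z up
- start_tab: green magnetic tab 14 x 14 x 4 mm on the ledge, fixed; marks where the pass starts, 65 mm from the seam's middle; may be at either end. Origin: centre of its underside
- start_point (a point): point of the seam's corner line level with the green tab (24 mm behind the tab's centre): start of the pass
- end_tab: red magnetic tab, as the green one, at the other end: marks where the pass ends
- end_point (a point): point of the seam's corner line level with the red tab: end of the pass
- gauge: blue dial gauge on a short pedestal, face up, fixed; foot diameter 104 mm, dial diameter 94 mm at 100 mm height; origin: centre of its underside. The zero mark (wide, green) lies in its own +x direction, with a small stop pin beside it
- peak_knob (a joint): angle of the gauge's reset knob with the red peak pointer, rad: 0 = against the zero stop, grows clockwise seen from above, to 1.7. Starts at 0.7 to 1.3; stays where it is left
- knob_grip (a point): on the knob's axis at the height to grip (121 mm over the bench). The black bar grip is 46 mm long, 12 mm wide and reaches from 107 to 131 mm over the bench; this point's x axis runs along the bar to the pointer, so it turns with the knob
- probe_stand: fixed stand: dark foot 100 x 76 x 12 mm, column at its rear (+x) and a steel fork 8 mm thick, 54 mm wide, top at 123 mm, whose slot, 22 mm wide, is open to the front (-x). Origin: on the bench under the place where the probe hangs. Tines reach 27 mm before it and end in lips 4 mm high
- fork_seat (a point): where the probe's origin sits when it hangs in the fork: on the fork's top, 123 mm over the bench
- probe: cordless probe hanging tip down in the fork. Origin: centre of the collar's underside; z runs up to the handle. Collar diameter 36 mm, z 0 to 8 mm; yellow handle 24 x 24 mm square, z 8 to 80; barrel diameter 16 to z -50; brass head diameter 22, z -50 to -70; then the thin sprung tip. The head cannot pass the slot: leave and enter by the fork's open front, raised 8 mm to clear the lips
- probe_tip (a joint): how far the sprung tip is pressed in, m: 0 = free, 0.012 = at its stop; 0.5 N to start and 0.25 N per mm
- tip_ball (a point): centre of the white tip ball, diameter 6 mm, on the probe's axis 92 mm below its origin when free
- spanner: bystander: steel combination spanner 184 mm long, lying; origin at its middle
- tin: bystander: tin with red lid, diameter 65 mm, 37 mm high; origin: centre of its underside
- clamp: bystander: dark G-clamp 132 x 126 x 14 mm, lying; origin at its middle
Mind the look-alikes: they are no part of the job. Leave any pink look-alike of the probe alone.

How it is judged:
On the way, in this order (a step that is already met when the one before it is completed fails the run):
1. the peak pointer is turned back to its zero stop (within 0.06 rad) (value of joint peak_knob below 0.06 rad), for 0.2 s.
2. the probe, leaning 20 to 50 degrees from vertical, touches the seam at the green tab: ball centre within 12 mm of the start point, tip pressed in (distance between tip_ball and start_point below 0.012 m and value of joint probe_tip above 0.0005 m and x of tip_ball in the frame of seam_mid above -0.009 m and z of tip_ball in the frame of seam_mid below 0.009 m and angle between probe's own z axis and vertical between 0.35 and 0.87 rad), for 0.1 s.
3. the probe, still leaning and pressed in, passes the middle of the seam (within 10 mm) (distance between tip_ball and seam_mid below 0.01 m and value of joint probe_tip above 0.0005 m and x of tip_ball in the frame of seam_mid above -0.009 m and z of tip_ball in the frame of seam_mid below 0.009 m and angle between probe's own z axis and vertical between 0.35 and 0.87 rad).
4. the probe, still leaning and pressed in, reaches the red tab (within 12 mm of the end point) (distance between tip_ball and end_point below 0.012 m and value of joint probe_tip above 0.0005 m and x of tip_ball in the frame of seam_mid above -0.009 m and z of tip_ball in the frame of seam_mid below 0.009 m and angle between probe's own z axis and vertical between 0.35 and 0.87 rad), for 0.1 s.
At the end, for the whole second after the job is handed in: The probe hangs at rest in the stand's fork, released, its origin within 10 mm of the seat and within 7 degrees of upright, and the peak pointer is within 0.06 rad of its zero stop (distance between probe and fork_seat below 0.01 m and angle between probe's own z axis and vertical below 0.12 rad and linear speed of probe below 0.02 m/s and value of joint peak_knob below 0.06 rad); the robot touches nothing.
It fails at once if the probe's tip is pressed in to its stop (more than 11 mm) (value of joint probe_tip above 0.011 m).
It fails at once if between the tabs (more than 15 mm from either) and near the seam, the tip lifts off or strays: ball centre more than 9 mm from the wall or over the plate, or the tip not pressed in (y of tip_ball in the frame of seam_mid between -0.05 and 0.05 m and x of tip_ball in the frame of seam_mid between -0.025 and 0.005 m and z of tip_ball in the frame of seam_mid below 0.015 m and not (value of joint probe_tip above 0.0002 m and x of tip_ball in the frame of seam_mid above -0.009 m and z of tip_ball in the frame of seam_mid below 0.009 m)).
It fails at once if between the tabs the probe is hurried along the seam (over 60 mm/s) (y of tip_ball in the frame of seam_mid between -0.05 and 0.05 m and x of tip_ball in the frame of seam_mid between -0.025 and 0.005 m and z of tip_ball in the frame of seam_mid below 0.015 m and linear speed of probe above 0.06 m/s).
It fails at once if the spanner, the tin or the G-clamp is moved more than 20 mm (distance of any of spanner, tin, clamp from where it was at the start of the episode above 0.02 m).
It also fails if it takes over 72 s, if anything falls off the work surface, if the arm or the gripper's body presses on something with over 40 N, if the wrist force passes 120 N, or if a joint passes its speed limit or range.

### The arm

A 6-joint arm with a two-finger parallel gripper is mounted at the origin on a cart in front of the work surface, level with it; the furniture and walls round the work are solid. World frame = base frame: x ahead of the robot, y to its left, z up, the work surface at z = 0. Lengths are in m, angles in rad, forces in N, time in s.
With the tool pointing down it reaches from about 0.35 to 0.775 m from the base axis. Payload 5.5 kg.
Tool frame: the origin (TCP) lies between the finger pads; the fingertips stand 8 mm ahead of it and the grasp point (between the pads) lies 11 mm behind it; z points along the fingers, y is the line along which they close (so a half turn about z gives the same grasp; the last joint's range is limited). The gripper opens to 85 mm and grips with 20 to 120 N. Pads are 22 mm wide; open, the fingers measure 114 mm over their backs; the gripper's body (76 mm by 85 mm) begins 54 mm behind the grasp point. The pads swing forward as they close: fully open they stand 13 mm farther back than shut.
Start: joints at [0.98, 0.313, 0.046, 1.304, 0, 1.431], TCP at [0.251, 0.518, 0.239] pointing down, gripper open.
Joint ranges: [-2.76, 2.76], [-0.86, 1.69], [-1.03, 1.26], [-2.2, 2.34], [-1.47, 1.5], [-3.14, 3.14]. Speed limits (rad/s): [2.57, 2.57, 3.14, 3.14, 3.14, 3.14].

### API

Orientations are given as a unit quaternion [w, x, y, z].
In Python, from workcell import env gives the robot as it stands.
- The arm moves only by the tool move_arm, never from a script. Its argument "moves" is one flat list of numbers, 5 for each row, row after row: the shift along the world's x, y, z in m, then the turn about the world's z in rad, then the finger opening in m, from 0 to 0.0854. A call has 1 to 12 rows; each row is the pose to reach, as a shift and turn from the pose commanded when the call began; what a row does not reach only later rows make up. A row lasts 1/12 s, in which the tool goes at most 41.7 mm and 7.16 degrees, less where a joint would pass 70% of its speed; a pose out of reach is approached as far as the arm can. A call with a gripper value outside its range is refused whole. The fingers move at their own pace and stop on an object; "newtons" is the grip in N (left out, the last holds). Time passes only in rows, so rows that repeat a pose let the fingers close. It gives the time, the measured TCP pose, the force, the opening and the grip force at its end, in the units of the state.
- env.get_state(): the state, without advancing time (a new reading comes with each control period).
- env.read_camera(name): name is "scene" or "top"; returns a dict with "pixels" (420x560x3 uint8, red, green, blue), "camera_matrix" (3x3 intrinsics, pixels), "distortion" ([k1, k2, p1, p2, k3] as OpenCV has them; the pictures are not rectified), "rvec" (rotation vector, rad) and "tvec" (3), from world to camera coordinates, as OpenCV has them. Camera axes: x right, y down, z forward; pixel columns grow to the right and rows downward; lengths in m; the calibration is good to about 2 mm. A picture is of the moment at which its call begins. There is no depth.
- env.hand_in(): hands the job in; it is judged then, once.
The state is a dict: "clock": time; "joint_pos": joint angles; "qvel": joint speeds; "tau": joint torques, N m; "tcp_pos": TCP position; "orientation": TCP orientation; "wrist_force": force on the tool from outside, world axes, zero at the start; "ft_torque": the same for the moment, N m; "finger_gap": finger opening in m; "grip_force": force on a finger pad.
Only numpy, scipy, OpenCV 4.12 (cv2) and the standard library are available. Lean on these libraries where they do the work, as an engineer would, in place of code of your own. Each camera call takes 0.05 s, during which the arm holds its last target. There are 200 camera calls.

## Working session

There is one attempt and no reset: what is moved stays moved. The work goes in short steps, Python scripts to look and compute and a tool call to move; the robot and the scene stay as the last step left them, time stands still between calls to the robot, and variables do not carry over. Pictures are saved under pics/ and viewed, at most 12 in all, crops included, and the job is handed in when it is done.

Besides the shell and the picture viewer there is one more tool, called after "Call:" by a JSON object that holds its "fn" and its "kwargs", one argument or row to a line. move_arm: Moves the arm, as the interface text tells. Its arguments: {"type":"object","properties":{"moves":{"type":"array"},"newtons":{"type":"number"}},"required":["moves"]}

```bash
mkdir -p pics
cat > h.py <<'E'
import numpy as np, cv2, pickle
from workcell import env
def snap(n,tag):
    c=env.read_camera(n); cv2.imwrite(f'pics/{tag}.png',cv2.resize(c['pixels'][...,::-1],(784,588),interpolation=cv2.INTER_CUBIC)); pickle.dump(c,open(f'pics/{tag}.pkl','wb')); return c
def P(c,X): return cv2.projectPoints(np.float64(X).reshape(-1,1,3),c['rvec'],c['tvec'],c['camera_matrix'],c['distortion'])[0].reshape(-1,2)
def ray(c,uv):
    n=cv2.undistortPoints(np.float64(uv).reshape(-1,1,2),c['camera_matrix'],c['distortion']).reshape(-1,2)
    R=cv2.Rodrigues(c['rvec'])[0]; return -R.T@c['tvec'].ravel(), np.c_[n,np.ones(len(n))]@R
def atz(c,uv,z):
    o,d=ray(c,uv); z=np.broadcast_to(z,len(d)); return o+d*((z-o[2])/d[:,2])[:,None]
E
python3 - <<'E'
from h import *
for n in('top','scene'):
    c=snap(n,n+'0'); print(n,ray(c,[[280,210]]))
print(env.get_state())
E
```

```text
top (array([ 0.33411734, -0.00909381,  1.70121677]), array([[ 0.14523586, -0.00990121, -0.98934917]]))
scene (array([ 0.13661684, -0.67032713,  1.06669644]), array([[ 0.37149446,  0.49246258, -0.78721675]]))
{'clock': 0.1, 'joint_pos': array([ 9.80397636e-01,  3.13907973e-01,  4.51195071e-02,  1.30360018e+00,
       -1.58583760e-05,  1.43120872e+00]), 'qvel': array([ 0.00062702, -0.00108425,  0.00382575,  0.00210491, -0.00032408,
       -0.00080268]), 'tau': array([ 1.90030012e-03, -4.81725419e+01,  2.99244171e+01,  1.27185593e-02,
       -8.46863418e-05, -1.17280248e-05]), 'tcp_pos': array([0.25028983, 0.51719029, 0.2385189 ]), 'orientation': array([-2.76777054e-04,  2.23501586e-01,  9.74703241e-01, -7.46544863e-04]), 'wrist_force': array([ 0.82757587,  0.34797188, -0.19247155]), 'ft_torque': array([0.02292606, 0.01756177, 0.0456721 ]), 'grip_force': 0.0, 'finger_gap': 0.08545616231119411}
```

View pics/top0.png

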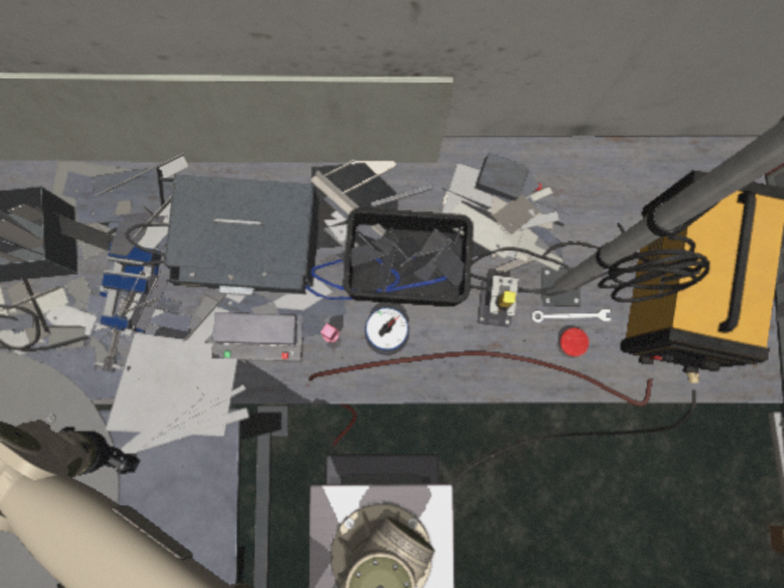

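View pics/scene0.png

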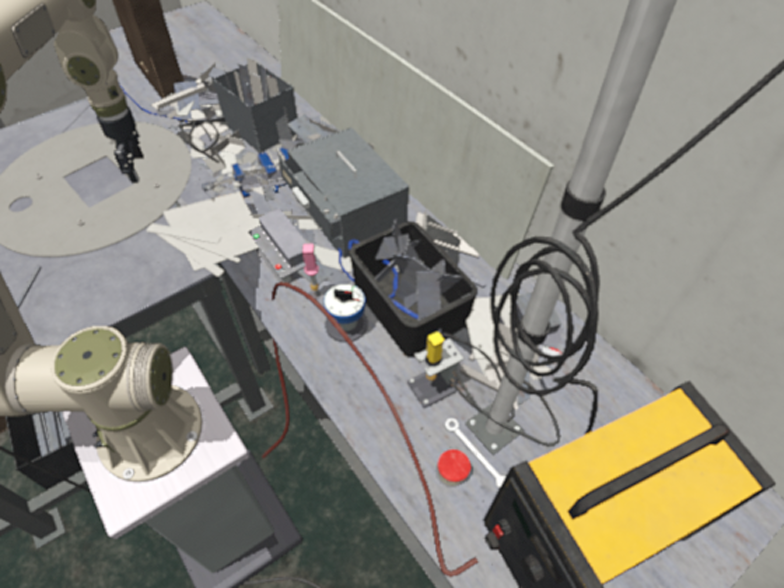

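```bash
cat > crop.py <<'E'
import sys,pickle,cv2,numpy as np
def crop(tag,x,y,w,h,s):
    c=pickle.load(open(f'pics/{tag}.pkl','rb'))['pixels'][y:y+h,x:x+w,::-1]
    return cv2.resize(c,(w*s,h*s),interpolation=cv2.INTER_CUBIC)
E
python3 - <<'E'
from crop import *
a=np.hstack([crop('top0',145,212,80,60,5),crop('top0',255,206,80,60,5)])
b=np.hstack([crop('top0',330,182,80,60,5),crop('scene0',225,190,80,60,5)])
cv2.imwrite('pics/c1.png',np.vstack([a,b]))
a=np.hstack([crop('scene0',170,140,80,60,5),crop('scene0',285,225,80,60,5)])
cv2.imwrite('pics/c2.png',np.vstack([a,np.hstack([crop('top0',370,205,80,60,5),crop('scene0',170,180,80,60,5)])]))
E
```

```text
(no output)
```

View pics/c1.png

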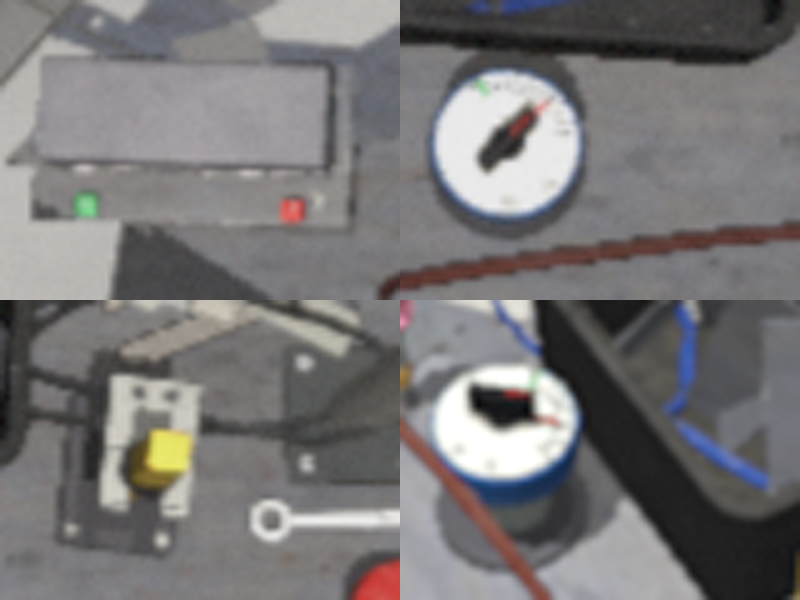

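View pics/c2.png

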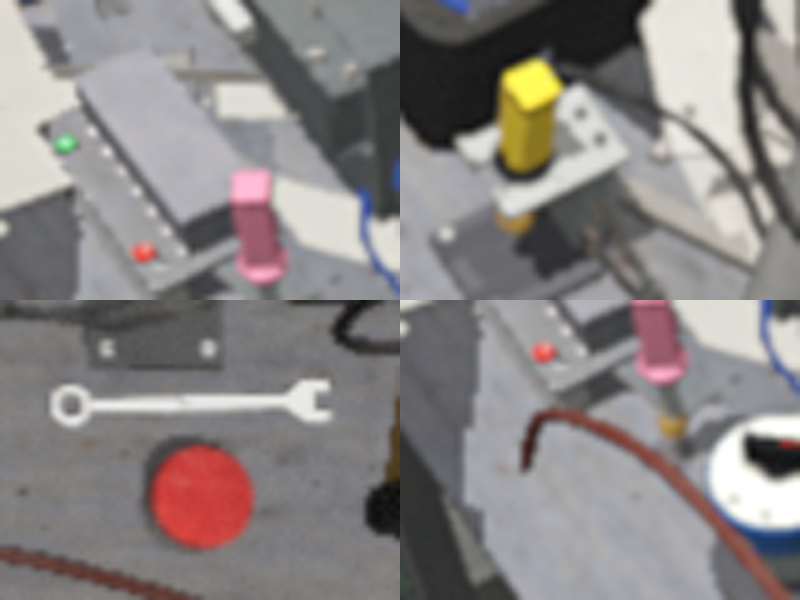

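Run:
```python
import pickle; from h import *
np.set_printoptions(precision=4,suppress=True)
T=pickle.load(open('pics/top0.pkl','rb'));S=pickle.load(open('pics/scene0.pkl','rb'))
def n(x,y,off): return np.array([(x+.5)/5-.5+off[0],(y+.5)/5-.5+off[1]])
W=(145,212);G=(255,206);F=(330,182)
def t(l,off,z): return atz(T,[n(*p,off) for p in l],z)
def s(l,off,z): return atz(S,[n(*p,off) for p in l],z)
print('tabs T',t([(87,206),(292,210)],W,.039)); print('tabs S',s([(66,144),(145,253)],(170,140),.039))
print('plate front',t([(32,218),(351,228)],W,.035)); print('chan top',t([(42,57),(333,63),(36,160),(330,168)],W,.075))
print('dial T',t([(107,143),(82,85),(150,99)],G,.1)); print('knob T',t([(90,164),(130,115),(108,140)],G,.131))
print('dial S',s([(106,121),(135,78),(157,122)],(225,190),.1))
print('handle T',t([(148,130),(188,130),(190,168),(150,170),(170,149)],F,.203)); print('handle S',s([(133,82),(125,58),(160,82),(141,107),(102,82)],(285,225),.203))
print('fork T',t([(112,73),(202,83),(100,210),(186,217)],F,.123),'bolts',t([(70,228),(162,240)],F,.012))
a=[(.251,.518,.239)]
o=env.get_state(); print(P(T,[o['tcp_pos']]),P(S,[o['tcp_pos']]))
print('spanner',atz(T,[n(70,104,(370,205)),n(320,104,(370,205)),n(203,197,(370,205))],.03), 'pink', atz(T,[[236,236]],.2))
```

```text
tabs T [[0.4428 0.346  0.039 ]
 [0.4398 0.2173 0.039 ]]
tabs S [[0.4445 0.3452 0.039 ]
 [0.4402 0.2147 0.039 ]]
plate front [[0.4357 0.3811 0.035 ]
 [0.4286 0.1805 0.035 ]]
chan top [[0.5329 0.3688 0.075 ]
 [0.5287 0.1886 0.075 ]
 [0.4689 0.3704 0.075 ]
 [0.4634 0.1895 0.075 ]]
dial T [[ 0.4944 -0.0126  0.1   ]
 [ 0.5302  0.0026  0.1   ]
 [ 0.5214 -0.0391  0.1   ]]
knob T [[ 0.4787 -0.0023  0.131 ]
 [ 0.5082 -0.0264  0.131 ]
 [ 0.4931 -0.0132  0.131 ]]
dial S [[ 0.4957 -0.0141  0.1   ]
 [ 0.5301  0.0042  0.1   ]
 [ 0.5215 -0.0338  0.1   ]]
handle T [[ 0.5606 -0.2527  0.203 ]
 [ 0.5605 -0.2758  0.203 ]
 [ 0.5384 -0.2763  0.203 ]
 [ 0.5373 -0.2532  0.203 ]
 [ 0.5495 -0.2651  0.203 ]]
handle S [[ 0.5494 -0.2647  0.203 ]
 [ 0.5557 -0.25    0.203 ]
 [ 0.5611 -0.2732  0.203 ]
 [ 0.5427 -0.2796  0.203 ]
 [ 0.5359 -0.2549  0.203 ]]
fork T [[ 0.6079 -0.2446  0.123 ]
 [ 0.6016 -0.2994  0.123 ]
 [ 0.5238 -0.2354  0.123 ]
 [ 0.5194 -0.2873  0.123 ]] bolts [[ 0.5254 -0.2316  0.012 ]
 [ 0.5175 -0.2909  0.012 ]]
[[ 80.5063 319.577 ]] [[ 98.6229 122.7302]]
spanner [[ 0.5289 -0.3575  0.03  ]
 [ 0.5285 -0.5177  0.03  ]
 [ 0.4691 -0.4404  0.03  ]] pink [[0.4796 0.1021 0.2   ]]
```

Call:
{"fn": "move_arm", "kwargs": {
  "moves": [0.1,-0.2,0.04,-0.1,0.0854,0.2435,-0.531,0.04,-0.25,0.0854,0.2435,-0.531,0.04,-0.25,0.0854,0.2435,-0.531,0.04,-0.25,0.0854,0.2435,-0.531,0.04,-0.25,0.0854,0.2435,-0.531,0.04,-0.25,0.0854,0.2435,-0.531,0.04,-0.25,0.0854,0.2435,-0.531,0.04,-0.25,0.0854,0.2435,-0.531,0.04,-0.25,0.0854,0.2435,-0.531,0.04,-0.25,0.0854,0.2435,-0.531,0.04,-0.25,0.0854,0.2435,-0.531,0.04,-0.25,0.0854],
  "newtons": 30
}}

```text
clock: 1.1
tcp_pos: [0.4586, 0.0625, 0.2741]
orientation: [-0.0, 0.343, 0.939, 0.0]
wrist_force: [0.7, 1.1, -0.8]
finger_gap: 0.0852
grip_force: 0.0
```

Call:
{"fn": "move_arm", "kwargs": {
  "moves": [0.03,-0.05,0,0,0.0854,0.03,-0.05,0,0,0.0854,0.03,-0.05,0,0,0.0854,0.03,-0.05,0,0,0.0854]
}}

```text
clock: 1.43
tcp_pos: [0.4884, 0.0138, 0.2735]
orientation: [-0.001, 0.344, 0.939, 0.0]
wrist_force: [-1.3, -0.3, -0.1]
finger_gap: 0.085
grip_force: 0.0
```

```bash
python3 - <<'E'
from h import *
c=snap('top','top1');s=env.get_state();print(s['tcp_pos'],s['orientation'],s['joint_pos'])
print(P(c,[s['tcp_pos']]))
E
python3 - <<'E'
from crop import *
cv2.imwrite('pics/c3.png',crop('top1',225,180,120,90,6))
E
```

```text
[0.48787738 0.01472264 0.27363626] [-9.15955162e-04  3.43625297e-01  9.39106389e-01  7.63837372e-05] [-1.34804886e-01  1.37292924e-01 -9.57812031e-02  1.33947882e+00
  5.41787226e-04  5.66744050e-01]
[[266.10540231 230.26968846]]
```

Call:
{"fn": "move_arm", "kwargs": {
  "moves": [0.0066,-0.028,-0.04,0,0.0854,0.0066,-0.028,-0.08,0,0.0854,0.0066,-0.028,-0.12,0,0.0854,0.0066,-0.028,-0.15,0,0.0854,0.0066,-0.028,-0.158,0,0.0854,0.0066,-0.028,-0.158,0,0.0854,0.0066,-0.028,-0.158,0,0.0854]
}}

```text
clock: 2.07
tcp_pos: [0.4954, -0.0125, 0.1174]
orientation: [0.0, 0.342, 0.94, 0.0]
wrist_force: [1.9, -0.7, -0.6]
finger_gap: 0.0857
grip_force: 0.0
```

Call:
{"fn": "move_arm", "kwargs": {
  "moves": [0,0,0,0,0.03,0,0,0,0,0.0,0,0,0,0,0.0,0,0,0,0,0.0,0,0,0,0,0.0,0,0,0,0,0.0,0,0,0,0,0.0,0,0,0,0,0.0],
  "newtons": 30
}}

```text
clock: 2.73
tcp_pos: [0.4955, -0.0144, 0.1173]
orientation: [0.001, 0.344, 0.939, -0.001]
wrist_force: [-2.2, -3.4, 7.1]
finger_gap: 0.0114
grip_force: 42.4
```

Call:
{"fn": "move_arm", "kwargs": {
  "moves": [0,0,0,0.1,0.0,0,0,0,0.2,0.0,0,0,0,0.3,0.0,0,0,0,0.4,0.0,0,0,0,0.5,0.0,0,0,0,0.6,0.0,0,0,0,0.7,0.0,0,0,0,0.8,0.0,0,0,0,0.9,0.0,0,0,0,1.0,0.0,0,0,0,1.0,0.0]
}}

```text
clock: 3.65
tcp_pos: [0.4957, -0.0127, 0.1173]
orientation: [0.001, -0.151, 0.988, 0.001]
wrist_force: [-1.2, 3.9, 7.5]
finger_gap: 0.0116
grip_force: 40.1
```

```bash
python3 -c "
from h import *
s=env.get_state();print(s['ft_torque'],s['orientation'],s['finger_gap'])"
```

```text
[7.57732460e-01 2.61076120e-01 2.79919179e-05] [ 1.03679793e-03 -1.51358062e-01  9.88478104e-01  8.36720677e-04] 0.011624563018534989
```

Call:
{"fn": "move_arm", "kwargs": {
  "moves": [0,0,0,0.05,0.0,0,0,0,0.1,0.0,0,0,0,0.15,0.0,0,0,0,0.15,0.0]
}}

```text
clock: 3.98
tcp_pos: [0.4956, -0.0125, 0.1173]
orientation: [0.001, -0.223, 0.975, 0.001]
wrist_force: [-1.6, 4.8, 7.4]
finger_gap: 0.0111
grip_force: 45.3
```

```bash
python3 -c "
from h import *
s=env.get_state();print(s['ft_torque'],s['orientation'],s['finger_gap'])"
```

```text
[ 0.96778819  0.37795303 -0.65621947] [ 0.00104478 -0.22330619  0.97474724  0.00104006] 0.011057433054117567
```

Call:
{"fn": "move_arm", "kwargs": {
  "moves": [0,0,0,0.03,0.0,0,0,0,0.06,0.0,0,0,0,0.06,0.0]
}}

```text
clock: 4.23
tcp_pos: [0.4956, -0.0125, 0.1174]
orientation: [0.001, -0.251, 0.968, 0.001]
wrist_force: [-1.6, 6.2, 8.1]
finger_gap: 0.0114
grip_force: 63.6
```

```bash
python3 -c "
from h import *
s=env.get_state();print(s['ft_torque'],s['orientation'],s['finger_gap'])
snap('top','top2');snap('scene','scene2')"
```

```text
[ 1.01975327  0.43578636 -1.34843212] [ 0.00119072 -0.25120203  0.96793331  0.00111357] 0.011400887135782157
```

Call:
{"fn": "move_arm", "kwargs": {
  "moves": [0,0,0,0,0.03,0,0,0,0,0.0854,0,0,0,0,0.0854,0,0,0,0,0.0854,0,0,0,0,0.0854,0,0,0.04,0,0.0854,0,0,0.08,0,0.0854,0,0,0.12,0,0.0854,0,0,0.16,0,0.0854,0,-0.03,0.16,-0.12,0.0854,0,-0.06,0.16,-0.24,0.0854,0,-0.09,0.16,-0.36,0.0854]
}}

```text
clock: 5.33
tcp_pos: [0.4956, -0.1043, 0.2773]
orientation: [0.001, -0.073, 0.997, -0.001]
wrist_force: [-0.2, -0.3, -1.0]
finger_gap: 0.0853
grip_force: 0.0
```

Call:
{"fn": "move_arm", "kwargs": {
  "moves": [0,-0.03,0,-0.12,0.0854,0,-0.06,0,-0.24,0.0854,0.02,-0.09,0,-0.36,0.0854,0.04,-0.12,0,-0.48,0.0854,0.054,-0.15,0,-0.6,0.0854,0.054,-0.1625,0,-0.72,0.0854,0.054,-0.1625,0,-0.84,0.0854,0.054,-0.1625,0,-0.96,0.0854,0.054,-0.1625,0,-1.08,0.0854,0.054,-0.1625,0,-1.2,0.0854,0.054,-0.1625,0,-1.32,0.0854,0.054,-0.1625,0,-1.44,0.0854]
}}

```text
clock: 6.33
tcp_pos: [0.549, -0.2661, 0.2757]
orientation: [-0.0, 0.604, 0.797, -0.0]
wrist_force: [-0.6, 1.0, -0.9]
finger_gap: 0.0853
grip_force: 0.0
```

Call:
{"fn": "move_arm", "kwargs": {
  "moves": [0,0,0,-0.12,0.0854,0,0,0,-0.24,0.0854,0,0,0,-0.36,0.0854,0,0,0,-0.48,0.0854,0,0,0,-0.6,0.0854,0,0,0,-0.72,0.0854,0,0,0,-0.84,0.0854,0,0,0,-0.96,0.0854,0,0,0,-1.08,0.0854,0,0,0,-1.2,0.0854,0,0,0,-1.32,0.0854,0,0,0,-1.44,0.0854]
}}

```text
clock: 7.33
tcp_pos: [0.549, -0.266, 0.2757]
orientation: [-0.0, 0.98, 0.201, -0.0]
wrist_force: [0.2, -0.7, -0.8]
finger_gap: 0.0855
grip_force: 0.0
```

Call:
{"fn": "move_arm", "kwargs": {
  "moves": [0,0,0,-0.12,0.0854,0,0,0,-0.24,0.0854,0,0,0,-0.36,0.0854,0,0,0,-0.48,0.0854,0,0,0,-0.524,0.0854,0,0,0,-0.524,0.0854]
}}

```text
clock: 7.83
tcp_pos: [0.549, -0.266, 0.2757]
orientation: [-0.0, 0.998, -0.057, -0.0]
wrist_force: [1.0, 0.6, 0.4]
finger_gap: 0.0857
grip_force: 0.0
```

```bash
python3 -c "
from h import *
s=env.get_state();print(s['tcp_pos'],s['orientation'],s['joint_pos'],s['clock'])
snap('top','top3');snap('scene','scene3')
from crop import *
cv2.imwrite('pics/c4.png',np.hstack([crop('top3',245,190,133,110,3),crop('scene3',220,150,133,110,3)]))"
```

```text
[ 0.54899279 -0.26597772  0.27573766] [-9.84711544e-05  9.98368045e-01 -5.71059485e-02 -3.84728393e-04] [-5.82572852e-01  3.79110981e-01  2.28562503e-01  1.42101229e+00
 -2.15576015e-04  2.67329396e+00] 7.8333
```

View pics/c4.png

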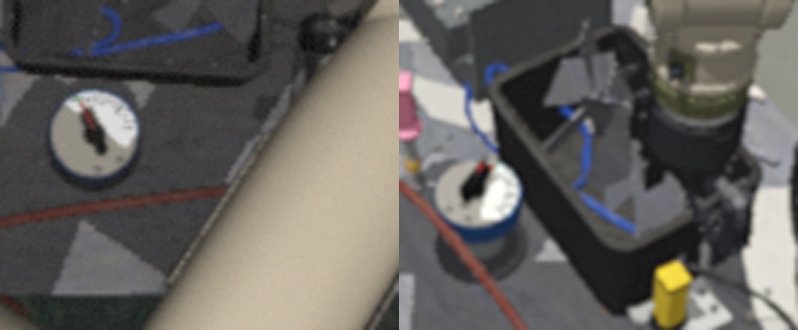

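```bash
python3 -c "
from h import *
c=pickle.load(open('pics/scene3.pkl','rb'))
X=np.array([[.549,-.266,.27],[.549,-.226,.27],[.549,-.306,.27],[.5495,-.265,.203],[.549,-.266,.35]])
print((P(c,X)-[220,150])*3+[400,0])"
```

```text
[[680.04834327 230.70534214]
 [650.75127031 200.32228516]
 [710.51566928 262.31628752]
 [673.936585   273.15775366]
 [687.86770786 172.18575451]]
```

Call:
{"fn": "move_arm", "kwargs": {
  "moves": [0,0.001,-0.035,0,0.0854,0,0.001,-0.07,0,0.0854,0,0.001,-0.1,0,0.0854,0,0.001,-0.11,0,0.0854,0,0.001,-0.11,0,0.0854,0,0.001,-0.11,0,0.03,0,0.001,-0.11,0,0.02,0,0.001,-0.11,0,0.0,0,0.001,-0.11,0,0.0,0,0.001,-0.11,0,0.0,0,0.001,-0.11,0,0.0,0,0.001,-0.11,0,0.0],
  "newtons": 40
}}

```text
clock: 8.93
tcp_pos: [0.5498, -0.2655, 0.1676]
orientation: [0.001, 0.998, -0.057, 0.001]
wrist_force: [-0.3, -0.0, 6.9]
finger_gap: 0.0234
grip_force: 41.8
```

```bash
python3 -c "
from h import *
s=env.get_state();print(s)
snap('scene','scene4')
"
```

```text
{'clock': 8.9333, 'joint_pos': array([-5.81152042e-01,  4.07505736e-01,  5.80794536e-03,  1.16646543e+00,
       -1.73144132e-04,  2.67364249e+00]), 'qvel': array([ 0.00080394, -0.00172919,  0.00087134,  0.00053919,  0.00128651,
        0.0002467 ]), 'tau': array([ 2.92533617e-01, -4.89392817e+01,  2.69002908e+01, -1.61855738e-01,
        7.88911432e-02,  1.05571712e-02]), 'tcp_pos': array([ 0.54979703, -0.26546299,  0.1676099 ]), 'orientation': array([ 7.34293732e-04,  9.98397719e-01, -5.65707887e-02,  1.09618258e-03]), 'wrist_force': array([-0.30738118, -0.03652204,  6.9028654 ]), 'ft_torque': array([0.02527114, 0.13907193, 0.01227335]), 'grip_force': 41.75435721874237, 'finger_gap': 0.02343225857040455}
```

Call:
{"fn": "move_arm", "kwargs": {
  "moves": [0,0,0.008,0,0,0,0,0.016,0,0,0,0,0.016,0,0,-0.014,0.0016,0.016,0,0,-0.028,0.0032,0.016,0,0,-0.045,0.0052,0.016,0,0,-0.06,0.007,0.016,0,0,-0.06,0.007,0.016,0,0,-0.058,0.0256,0.04,0,0,-0.058,0.0256,0.064,0,0,-0.058,0.0256,0.064,0,0,-0.058,0.0256,0.064,0,0],
  "newtons": 40
}}

```text
clock: 9.98
tcp_pos: [0.4926, -0.24, 0.2315]
orientation: [0.001, 0.998, -0.056, 0.002]
wrist_force: [0.8, -0.4, -2.2]
finger_gap: 0.0234
grip_force: 41.1
```

```bash
python3 -c "
from h import *
s=env.get_state();print(s['tcp_pos'],s['wrist_force'],s['ft_torque'],s['finger_gap'])
snap('scene','scene5');snap('top','top5')
from crop import *
cv2.imwrite('pics/c5.png',np.hstack([crop('top5',310,170,100,110,4),crop('scene5',270,170,100,110,4)]))"
```

```text
[ 0.49263661 -0.2400399   0.2314828 ] [ 0.81453613 -0.44952294 -2.19717419] [ 0.04299585  0.00582288 -0.04598541] 0.023422614345121832
```

View pics/c5.png

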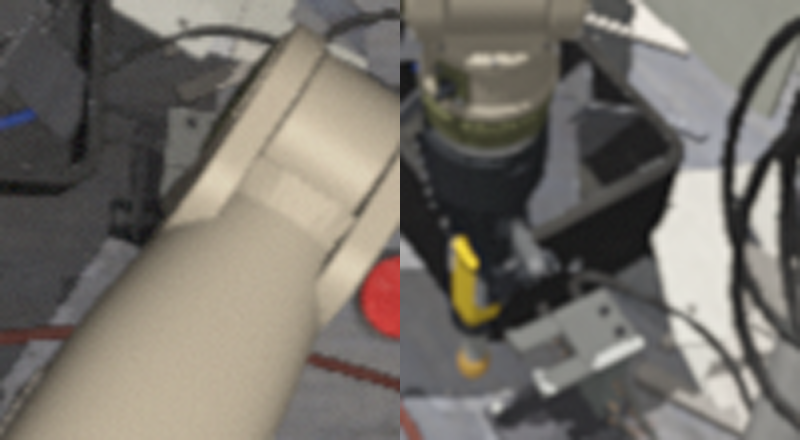

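Call:
{"fn": "move_arm", "kwargs": {
  "moves": [0.0119,-0.0014,0,0,0,0.0216,-0.0025,0,0,0,0.0276,-0.0032,0,0,0,0.0337,-0.0039,0.0005,0,0,0.0397,-0.0046,0.0003,0,0,0.0458,-0.0053,-0.0003,0,0,0.0458,-0.0053,-0.0003,0,0],
  "newtons": 22
}}

```text
clock: 10.67
tcp_pos: [0.5373, -0.2445, 0.2289]
orientation: [-0.0, 0.998, -0.056, -0.001]
wrist_force: [-3.0, 0.3, -3.2]
finger_gap: 0.0236
grip_force: 41.0
```

```bash
python3 -c "
from h import *
s=env.get_state();print(s['tcp_pos'],s['wrist_force'],s['ft_torque'],s['finger_gap'],s['grip_force'])"
```

```text
[ 0.53733693 -0.24454749  0.22886644] [-2.99375945  0.29367616 -3.18483098] [-0.05833508  0.81586089 -0.01040962] 0.02361982767285343 40.99203586578369
```

Call:
{"fn": "move_arm", "kwargs": {
  "moves": [0.006,-0.0007,-0.0007,0,0,0.012,-0.0014,-0.002,0,0,0.0178,-0.002,-0.0035,0,0,0.0236,-0.0027,-0.0052,0,0,0.0293,-0.0034,-0.0074,0,0,0.0349,-0.004,-0.0097,0,0,0.0403,-0.0047,-0.0125,0,0,0.0456,-0.0053,-0.0154,0,0,0.0491,-0.0057,-0.0175,0,0,0.0491,-0.0057,-0.0175,0,0],
  "newtons": 22
}}

```text
clock: 11.5
tcp_pos: [0.5871, -0.2505, 0.212]
orientation: [0.0, 0.998, -0.056, 0.0]
wrist_force: [-1.4, 0.7, -0.7]
finger_gap: 0.0235
grip_force: 41.2
```

```bash
python3 -c "
from h import *
s=env.get_state();print(s['tcp_pos'],s['wrist_force'],s['ft_torque'],s['finger_gap'],s['grip_force'])
snap('scene','scene6')"
```

```text
[ 0.58712632 -0.25051827  0.21197145] [-1.36448875  0.73959241 -0.69669401] [ 0.22418374  0.46973002 -0.02051317] 0.0235081322919109 41.19083225727081
```

Call:
{"fn": "move_arm", "kwargs": {
  "moves": [-0.03,0.0035,0.01,0,0,-0.06,0.007,0.03,0,0,-0.09,0.0105,0.06,0,0,-0.12,0.02,0.09,0,0,-0.15,0.05,0.12,0,0,-0.17,0.08,0.15,0,0,-0.17,0.08,0.15,0,0,-0.17,0.08,0.15,0,0],
  "newtons": 70
}}

```text
clock: 12.22
tcp_pos: [0.4158, -0.1691, 0.3671]
orientation: [0.002, 0.998, -0.056, 0.004]
wrist_force: [-0.4, 0.2, -2.1]
finger_gap: 0.0229
grip_force: 71.9
```

```bash
python3 -c "
from h import *
s=env.get_state();print(s['tcp_pos'],s['wrist_force'],s['ft_torque'],s['finger_gap'],s['grip_force'])
snap('scene','scene7');c=pickle.load(open('pics/scene7.pkl','rb'))
g=s['tcp_pos']+[0,0,.011]; u=np.array([.9934,-.1147,0])
print(P(c,[g])-[230,120])
for th in (25,30,35,40): 
  t=np.radians(th); a=np.sin(t)*u+np.array([0,0,np.cos(t)]); print(th,((P(c,[g-a*.116,g-.148*a,g+.024*a])-[230,120])*5).round())
from crop import *
cv2.imwrite('pics/c6.png',crop('scene7',230,120,120,110,5))"
```

```text
[ 0.41577535 -0.16913261  0.36710139] [-0.44006741  0.16957335 -2.13750252] [-0.00206704 -0.10918391  0.03130698] 0.022881862877164552 71.8747079372406
[[16.24938057 79.81962305]]
25 [[  7. 570.]
 [-12. 612.]
 [ 98. 361.]]
30 [[-11. 572.]
 [-34. 615.]
 [102. 360.]]
35 [[-27. 572.]
 [-55. 617.]
 [105. 361.]]
40 [[-43. 572.]
 [-75. 616.]
 [109. 361.]]
```

View pics/c6.png

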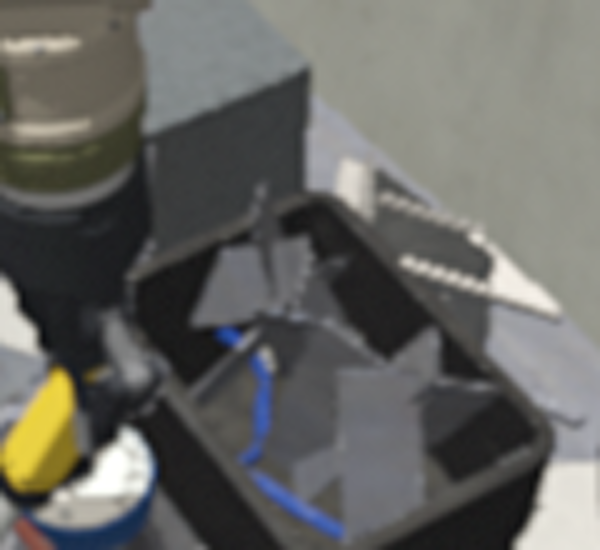

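```bash
python3 -c "
from h import *
c=pickle.load(open('pics/scene7.pkl','rb'));im=c['pixels']
hsv=cv2.cvtColor(im,cv2.COLOR_RGB2HSV)
for nm,lo,hi in(('brass',(8,110,80),(22,255,255)),('yel',(23,150,90),(32,255,255))):
  m=cv2.inRange(hsv,lo,hi); m[:,:190]=0;m[:,300:]=0;m[:160]=0;m[290:]=0
  k,l,st,ce=cv2.connectedComponentsWithStats(m)
  print(nm,[(st[i].tolist(),ce[i].round(1).tolist()) for i in range(1,k) if st[i,4]>5])
g=np.array([.4158,-.1691,.3781]);u=np.array([.9934,-.1147,0])
for th in (25,30,35,40,45):
  t=np.radians(th); a=np.sin(t)*u+np.array([0,0,np.cos(t)]); print(th,P(c,[g-a*.116,g-.148*a,g-.009*a,g-.04*a,g+.024*a]).round(1).tolist())
"
```

```text
brass [([222, 204, 5, 3, 12], [224.2, 204.8]), ([218, 232, 9, 8, 39], [221.6, 235.5])]
yel [([229, 193, 17, 25, 238], [238.1, 207.4])]
25 [[231.3, 233.9], [227.6, 242.5], [245.0, 202.6], [240.8, 212.1], [249.6, 192.1]]
30 [[227.9, 234.3], [223.3, 243.0], [244.7, 202.7], [239.6, 212.2], [250.4, 192.1]]
35 [[224.6, 234.4], [219.0, 243.3], [244.5, 202.6], [238.5, 212.2], [251.1, 192.1]]
40 [[221.3, 234.3], [214.9, 243.2], [244.2, 202.6], [237.3, 212.1], [251.8, 192.2]]
45 [[218.2, 234.0], [210.9, 242.9], [244.0, 202.6], [236.3, 211.9], [252.4, 192.3]]
```

Call:
{"fn": "move_arm", "kwargs": {
  "moves": [-0.002,0.02,0,0.12,0,-0.005,0.04,0,0.24,0,-0.008,0.06,0,0.36,0,-0.01,0.08,0,0.48,0,-0.013,0.1,0,0.6,0,-0.015,0.12,0,0.72,0,-0.018,0.14,0,0.84,0,-0.02,0.16,0,0.96,0,-0.023,0.18,0,1.08,0,-0.025,0.2,0,1.2,0,-0.028,0.22,0,1.32,0,-0.03,0.24,0,1.44,0]
}}

```text
clock: 13.27
tcp_pos: [0.3871, 0.0703, 0.3611]
orientation: [-0.0, 0.786, 0.618, -0.0]
wrist_force: [0.0, -0.3, -1.9]
finger_gap: 0.023
grip_force: 71.8
```

Call:
{"fn": "move_arm", "kwargs": {
  "moves": [-0.002,0.02,0,0.12,0,-0.005,0.04,0,0.24,0,-0.008,0.06,0,0.36,0,-0.01,0.08,0,0.48,0,-0.013,0.1,0,0.6,0,-0.015,0.12,0,0.72,0,-0.018,0.14,0,0.84,0,-0.02,0.16,0,0.96,0,-0.023,0.18,0,1.08,0,-0.025,0.2,0,1.2,0,-0.028,0.22,0,1.32,0,-0.03,0.24,0,1.44,0]
}}

```text
clock: 14.27
tcp_pos: [0.357, 0.3111, 0.3607]
orientation: [-0.0, 0.184, 0.983, -0.0]
wrist_force: [0.4, -0.3, -2.2]
finger_gap: 0.0231
grip_force: 71.8
```

Call:
{"fn": "move_arm", "kwargs": {
  "moves": [-0.002,0.02,-0.02,0.12,0,-0.004,0.04,-0.05,0.24,0,-0.006,0.044,-0.08,0.348,0,-0.006,0.044,-0.11,0.348,0,-0.006,0.044,-0.14,0.348,0,-0.006,0.044,-0.17,0.348,0,-0.006,0.044,-0.19,0.348,0,-0.006,0.044,-0.19,0.348,0,-0.006,0.044,-0.19,0.348,0]
}}

```text
clock: 15.02
tcp_pos: [0.3497, 0.3531, 0.1705]
orientation: [-0.001, 0.014, 1.0, -0.001]
wrist_force: [0.1, -1.1, -2.1]
finger_gap: 0.0231
grip_force: 71.5
```

```bash
python3 -c "
from h import *
s=env.get_state();print(s['tcp_pos'],s['orientation'],s['joint_pos'],s['wrist_force'],s['ft_torque'],s['finger_gap'],s['clock'])
snap('scene','scene8');snap('top','top8')
for n in ('scene8','top8'):
  c=pickle.load(open(f'pics/{n}.pkl','rb'));g=s['tcp_pos']+[0,0,.011]
  for th in (35,40):
    t=np.radians(th);a=np.array([-np.sin(t),.028*np.sin(t),np.cos(t)]);print(n,th,P(c,[g-.118*a,g-.150*a]).round(1).tolist())
from crop import *
cv2.imwrite('pics/c7.png',np.hstack([crop('scene8',160,130,80,80,5),crop('top8',140,200,80,80,5)]))"
```

```text
[0.34974565 0.35311083 0.17046778] [-0.00148492  0.01358253  0.99990611 -0.0010441 ] [ 6.28453781e-01  1.99283686e-01 -2.76840340e-01  1.09830126e+00
  1.06027101e-04  6.55619524e-01] [ 0.13362576 -1.09696149 -2.1153439 ] [-0.02973205 -0.01015655 -0.02742298] 0.02314479501776062 15.0167
scene8 35 [[173.1, 161.8], [179.0, 164.8]]
scene8 40 [[174.8, 159.6], [181.2, 162.2]]
top8 35 [[156.8, 260.2], [159.1, 254.7]]
top8 40 [[156.5, 257.4], [158.7, 251.2]]
```

View pics/c7.png

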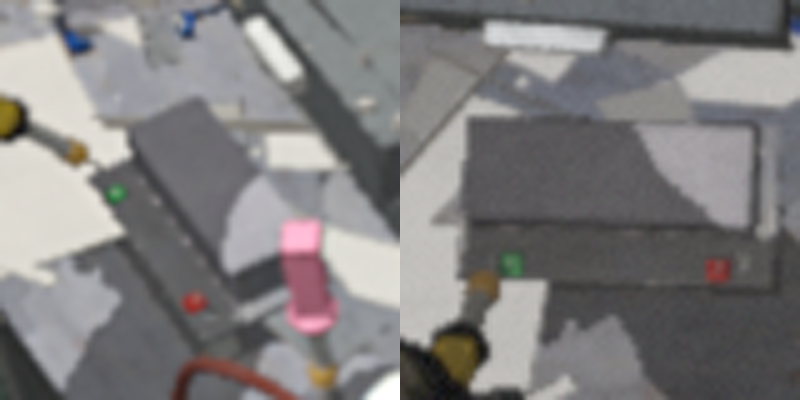

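Call:
{"fn": "move_arm", "kwargs": {
  "moves": [0.0045,-0.0053,-0.009,0,0,0.0087,-0.0053,-0.017,0,0,0.0115,-0.0053,-0.0203,0,0,0.0143,-0.0053,-0.0236,0,0,0.0171,-0.0053,-0.027,0,0,0.0199,-0.0053,-0.0303,0,0,0.0213,-0.0053,-0.032,0,0,0.0213,-0.0053,-0.032,0,0,0.0213,-0.0053,-0.032,0,0,0.0213,-0.0053,-0.032,0,0]
}}

```text
clock: 15.95
tcp_pos: [0.3713, 0.3484, 0.1406]
orientation: [0.0, 0.013, 1.0, 0.0]
wrist_force: [-0.6, 0.4, -0.2]
finger_gap: 0.0233
grip_force: 71.9
```

```bash
python3 -c "
from h import *
s=env.get_state();print(s['tcp_pos'],s['wrist_force'],s['ft_torque'],s['clock'])
snap('scene','scene9');snap('top','top9')
for n in ('scene9','top9'):
  c=pickle.load(open(f'pics/{n}.pkl','rb'));g=s['tcp_pos']+[0,0,.011]
  for th in (35,40,45):
    t=np.radians(th);a=np.array([-np.sin(t),.028*np.sin(t),np.cos(t)]);print(n,th,P(c,[g-.118*a,g-.145*a]).round(1).tolist())
from crop import *
cv2.imwrite('pics/c8.png',np.hstack([crop('scene9',160,140,50,60,8),crop('top9',140,220,50,60,8)]))"
```

```text
[0.37129673 0.34839664 0.14061297] [-0.62147161  0.35304814 -0.17699585] [-0.11041323  0.16644012 -0.03717995] 15.95
scene9 35 [[180.5, 165.8], [185.4, 168.3]]
scene9 40 [[182.2, 163.7], [187.4, 165.8]]
scene9 45 [[183.7, 161.6], [189.2, 163.1]]
top9 35 [[160.7, 253.7], [162.5, 249.2]]
top9 40 [[160.4, 250.9], [162.2, 245.9]]
top9 45 [[160.1, 248.3], [161.8, 242.7]]
```

View pics/c8.png

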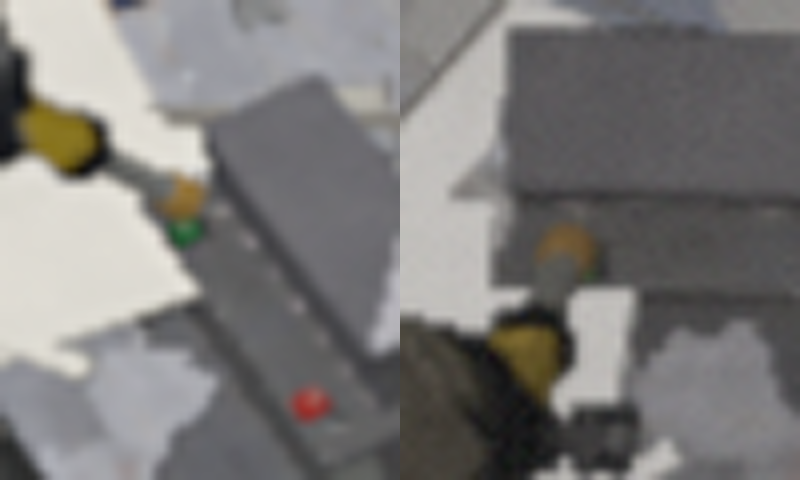

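Call:
{"fn": "move_arm", "kwargs": {
  "moves": [0.0003,-0.0018,0,0,0,0.0006,-0.0036,0,0,0,0.0008,-0.0054,0,0,0,0.0008,-0.0072,0,0,0,0.0007,-0.009,0,0,0,0.0007,-0.0108,0,0,0,0.0006,-0.0126,0,0,0,0.0006,-0.0144,0,0,0,0.0005,-0.0162,0,0,0,0.0005,-0.018,0,0,0,0.0004,-0.0198,0,0,0,0.0004,-0.0216,0,0,0]
}}

```text
clock: 17.05
tcp_pos: [0.3717, 0.3266, 0.1404]
orientation: [-0.0, 0.013, 1.0, 0.0]
wrist_force: [-0.5, 1.5, 0.5]
finger_gap: 0.0232
grip_force: 72.1
```

```bash
python3 -c "
from h import *
s=env.get_state();print(s['tcp_pos'],s['wrist_force'],s['ft_torque'],s['clock'])"
```

```text
[0.37168532 0.32655792 0.14035404] [-0.48452306  1.52140757  0.45813194] [ 0.34808492 -0.12170211  0.116596  ] 17.05
```

Call:
{"fn": "move_arm", "kwargs": {
  "moves": [0,-0.0018,0,0,0,-0.0001,-0.0036,0,0,0,-0.0001,-0.0054,0,0,0,-0.0002,-0.0072,0,0,0,-0.0002,-0.009,0,0,0,-0.0003,-0.0108,0,0,0,-0.0003,-0.0126,0,0,0,-0.0004,-0.0144,0,0,0,-0.0004,-0.0162,0,0,0,-0.0005,-0.018,0,0,0,-0.0005,-0.0198,0,0,0,-0.0006,-0.0216,0,0,0]
}}

```text
clock: 18.05
tcp_pos: [0.3711, 0.305, 0.1404]
orientation: [-0.0, 0.013, 1.0, 0.0]
wrist_force: [0.4, 1.2, 0.4]
finger_gap: 0.0237
grip_force: 72.1
```

```bash
python3 -c "
from h import *
s=env.get_state();print(s['tcp_pos'],s['wrist_force'],s['ft_torque'],s['clock'])
snap('scene','scene10');c=pickle.load(open('pics/scene10.pkl','rb'));im=c['pixels']
m=cv2.inRange(cv2.cvtColor(im,cv2.COLOR_RGB2HSV),(8,110,80),(22,255,255));k,l,st,ce=cv2.connectedComponentsWithStats(m)
g=s['tcp_pos']+[0,0,.011]
for th in (35,40,45):
    t=np.radians(th);a=np.array([-np.sin(t),.028*np.sin(t),np.cos(t)]);q=P(c,[g-.118*a]);print(th,q.round(1))
print([(st[i].tolist(),ce[i].round(1).tolist()) for i in range(1,k) if st[i,4]>5 and abs(ce[i]-q[0]).max()<20])"
```

```text
[0.37112273 0.30496554 0.14036554] [0.3917295  1.23095046 0.44954465] [ 0.38012067 -0.15326857  0.14617837] 18.05
35 [[185.9 172.8]]
40 [[187.6 170.6]]
45 [[189.2 168.4]]
[([186, 169, 5, 5, 16], [188.0, 171.4])]
```

Call:
{"fn": "move_arm", "kwargs": {
  "moves": [0.0003,-0.0018,0,0,0,0.0005,-0.0036,0,0,0,0.0007,-0.0054,0,0,0,0.0009,-0.0072,0,0,0,0.0011,-0.009,0,0,0,0.0012,-0.0108,0,0,0,0.0012,-0.0126,0,0,0,0.0011,-0.0144,0,0,0,0.0011,-0.0162,0,0,0,0.001,-0.018,0,0,0,0.001,-0.0198,0,0,0,0.0009,-0.0216,0,0,0]
}}

```text
clock: 19.1
tcp_pos: [0.3721, 0.2834, 0.1404]
orientation: [0.0, 0.013, 1.0, 0.0]
wrist_force: [-0.5, 1.8, -0.2]
finger_gap: 0.0233
grip_force: 72.1
```

```bash
python3 -c "
from h import *
s=env.get_state();print(s['tcp_pos'],s['wrist_force'],s['ft_torque'],s['clock'])"
```

```text
[0.37208982 0.28340468 0.14040085] [-0.51366468  1.80030093 -0.19007301] [ 0.38196115 -0.20490247  0.15247733] 19.1
```

Call:
{"fn": "move_arm", "kwargs": {
  "moves": [0,-0.0018,0,0,0,-0.0001,-0.0036,0,0,0,-0.0001,-0.0054,0,0,0,-0.0002,-0.0072,0,0,0,-0.0002,-0.009,0,0,0,-0.0003,-0.0108,0,0,0,-0.0003,-0.0126,0,0,0,-0.0004,-0.0144,0,0,0,-0.0004,-0.0162,0,0,0,-0.0005,-0.018,0,0,0,-0.0005,-0.0198,0,0,0,-0.0006,-0.0216,0,0,0]
}}

```text
clock: 20.1
tcp_pos: [0.3715, 0.2618, 0.1404]
orientation: [0.0, 0.013, 1.0, 0.0]
wrist_force: [-0.1, 0.8, 0.9]
finger_gap: 0.0232
grip_force: 72.1
```

Call:
{"fn": "move_arm", "kwargs": {
  "moves": [0,-0.0018,0,0,0,-0.0001,-0.0036,0,0,0,-0.0001,-0.0054,0,0,0,-0.0002,-0.0072,0,0,0,-0.0002,-0.009,0,0,0,-0.0003,-0.0108,0,0,0,-0.0003,-0.0126,0,0,0,-0.0004,-0.0144,0,0,0,-0.0004,-0.0162,0,0,0,-0.0005,-0.018,0,0,0,-0.0005,-0.0198,0,0,0,-0.0006,-0.0216,0,0,0]
}}

```text
clock: 21.1
tcp_pos: [0.3708, 0.2402, 0.1404]
orientation: [0.0, 0.013, 1.0, 0.0]
wrist_force: [-0.8, 0.9, -0.1]
finger_gap: 0.023
grip_force: 72.1
```

```bash
python3 -c "
from h import *
s=env.get_state();print(s['tcp_pos'],s['wrist_force'],s['ft_torque'],s['clock'])
snap('scene','scene11');c=pickle.load(open('pics/scene11.pkl','rb'));im=c['pixels']
m=cv2.inRange(cv2.cvtColor(im,cv2.COLOR_RGB2HSV),(8,110,80),(22,255,255));k,l,st,ce=cv2.connectedComponentsWithStats(m)
g=s['tcp_pos']+[0,0,.011]
for th in (35,40,45):
    t=np.radians(th);a=np.array([-np.sin(t),.028*np.sin(t),np.cos(t)]);q=P(c,[g-.118*a]);print(th,q.round(1))
print([(st[i].tolist(),ce[i].round(1).tolist()) for i in range(1,k) if st[i,4]>5 and abs(ce[i]-q[0]).max()<20])"
```

```text
[0.37084875 0.24017819 0.14038195] [-0.84437759  0.88955216 -0.07123447] [ 0.36231093 -0.147922    0.1025586 ] 21.1
35 [[194.3 183.5]]
40 [[196.1 181.3]]
45 [[197.7 179.1]]
[([195, 180, 4, 5, 16], [196.7, 182.1])]
```

Call:
{"fn": "move_arm", "kwargs": {
  "moves": [-0.0001,-0.002,0,0,0,-0.0001,-0.004,0,0,0,-0.0002,-0.006,0,0,0,-0.0002,-0.008,0,0,0,-0.0003,-0.01,0,0,0,-0.0003,-0.012,0,0,0,-0.0004,-0.014,0,0,0,-0.0004,-0.016,0,0,0,-0.0005,-0.018,0,0,0,-0.0005,-0.02,0,0,0,-0.0006,-0.022,0,0,0,-0.0006,-0.0235,0,0,0]
}}

```text
clock: 22.15
tcp_pos: [0.3702, 0.2166, 0.1404]
orientation: [0.0, 0.013, 1.0, 0.0]
wrist_force: [-0.0, 1.2, 0.4]
finger_gap: 0.023
grip_force: 72.0
```

Call:
{"fn": "move_arm", "kwargs": {
  "moves": [0,0,0,0,0,0,0,0,0,0,0,0,0,0,0,0,0,0,0,0]
}}

```text
clock: 22.48
tcp_pos: [0.3702, 0.2165, 0.1403]
orientation: [-0.0, 0.014, 1.0, -0.0]
wrist_force: [-0.6, -2.5, 0.5]
finger_gap: 0.023
grip_force: 72.0
```

```bash
python3 -c "
from h import *
s=env.get_state();print(s['tcp_pos'],s['wrist_force'],s['joint_pos'],s['clock'])"
```

```text
[0.37016747 0.21649398 0.14028248] [-0.57498159 -2.54492041  0.46952354] [ 3.42062256e-01  9.24128533e-02 -4.83828335e-01  9.94959840e-01
 -7.32737349e-04  3.69254262e-01] 22.4833
```

Call:
{"fn": "move_arm", "kwargs": {
  "moves": [-0.008,-0.002,0.01,0,0,-0.02,-0.004,0.03,0,0,-0.02,-0.01,0.07,0,0,-0.015,-0.03,0.105,0,0,0,-0.05,0.135,0,0,0.01,-0.07,0.17,0,0,0.012,-0.1,0.195,0,0,0.02,-0.135,0.21,0,0,0.02,-0.17,0.225,-0.03,0,0.025,-0.205,0.23,-0.06,0,0.03,-0.24,0.23,-0.087,0,0.03,-0.275,0.23,-0.087,0]
}}

```text
clock: 23.48
tcp_pos: [0.3998, -0.0594, 0.3712]
orientation: [0.0, 0.057, 0.998, 0.0]
wrist_force: [0.4, 1.1, -2.1]
finger_gap: 0.0234
grip_force: 71.8
```

Call:
{"fn": "move_arm", "kwargs": {
  "moves": [0,-0.035,0,0,0,0.007,-0.07,0,0,0,0.014,-0.105,0,0,0,0.022,-0.14,0,0,0,0.022,-0.173,0,0,0,0.022,-0.173,-0.03,0,0,0.022,-0.173,-0.06,0,0,0.022,-0.173,-0.09,0,0,0.022,-0.173,-0.12,0,0,0.022,-0.173,-0.15,0,0,0.022,-0.173,-0.165,0,0,0.022,-0.173,-0.165,0,0]
}}

```text
clock: 24.48
tcp_pos: [0.4194, -0.2286, 0.2017]
orientation: [-0.003, 0.057, 0.998, 0.003]
wrist_force: [-1.2, 0.5, -1.6]
finger_gap: 0.023
grip_force: 71.6
```

```bash
python3 -c "
from h import *
s=env.get_state();print(s['tcp_pos'],s['orientation'],s['joint_pos'],s['wrist_force'],s['ft_torque'],s['clock'])
snap('scene','scene12');c=pickle.load(open('pics/scene12.pkl','rb'));im=c['pixels']
m=cv2.inRange(cv2.cvtColor(im,cv2.COLOR_RGB2HSV),(8,110,80),(22,255,255));k,l,st,ce=cv2.connectedComponentsWithStats(m)
g=s['tcp_pos']+[0,0,.011]
for th in (35,40,45):
    t=np.radians(th);a=np.array([-.9934*np.sin(t),.1147*np.sin(t),np.cos(t)]);q=P(c,[g-.118*a]);print(th,q.round(1))
print([(st[i].tolist(),ce[i].round(1).tolist()) for i in range(1,k) if st[i,4]>5 and abs(ce[i]-q[0]).max()<25])"
```

```text
[ 0.41937907 -0.22859848  0.20171013] [-0.00344947  0.05676534  0.99837792  0.00270686] [-6.67645357e-01  1.48565429e-01 -2.59816529e-01  1.17117085e+00
  4.77724133e-04 -5.54054617e-01] [-1.20794212  0.49672816 -1.64225782] [ 0.03261772  0.12683645 -0.02098202] 24.4833
35 [[285.6 261.9]]
40 [[288.1 259.6]]
45 [[290.5 257.2]]
[([287, 257, 4, 7, 18], [288.8, 260.5])]
```

Call:
{"fn": "move_arm", "kwargs": {
  "moves": [0.004,-0.003,-0.0144,0,0,0.0106,-0.004,-0.0144,0,0,0.0221,-0.0053,-0.0144,0,0,0.0259,-0.0058,-0.0108,0,0,0.0296,-0.0062,-0.0073,0,0,0.0337,-0.0067,-0.004,0,0,0.0377,-0.0071,-0.001,0,0,0.0421,-0.0076,0.0018,0,0,0.0464,-0.0081,0.0046,0,0,0.0509,-0.0086,0.007,0,0,0.0554,-0.0091,0.0094,0,0,0.0554,-0.0091,0.0094,0,0],
  "newtons": 35
}}

```text
clock: 25.53
tcp_pos: [0.4785, -0.2404, 0.2154]
orientation: [0.0, 0.057, 0.998, -0.0]
wrist_force: [-4.0, 1.0, -2.9]
finger_gap: 0.0232
grip_force: 72.0
```

```bash
cat > ang.py <<'E'
from h import *
import sys
s=env.get_state();print(s['tcp_pos'],s['wrist_force'],s['ft_torque'],s['grip_force'],s['clock'])
c=snap('scene',sys.argv[1]);im=c['pixels']
m=cv2.inRange(cv2.cvtColor(im,cv2.COLOR_RGB2HSV),(8,110,80),(22,255,255));k,l,st,ce=cv2.connectedComponentsWithStats(m)
g=s['tcp_pos']+[0,0,.011]
for th in map(float,sys.argv[2:]):
    t=np.radians(th);a=np.array([-.9934*np.sin(t),.1147*np.sin(t),np.cos(t)]);q=P(c,[g-.118*a]);print(th,q.round(1))
print([(st[i].tolist(),ce[i].round(1).tolist()) for i in range(1,k) if st[i,4]>5 and abs(ce[i]-q[0]).max()<25])
E
python3 ang.py scene13 10 20 30 40
```

```text
[ 0.47846375 -0.24042418  0.21535647] [-3.97055684  1.02245517 -2.87387102] [0.29613742 1.27942012 0.02612721] 72.00332880020142 25.5333
10.0 [[290.3 262.4]]
20.0 [[296.3 258.5]]
30.0 [[302.  254.2]]
40.0 [[307.2 249.5]]
[([293, 259, 6, 4, 14], [295.6, 260.8])]
```

Call:
{"fn": "move_arm", "kwargs": {
  "moves": [0.005,-0.0006,0,0,0,0.01,-0.0011,0,0,0,0.015,-0.0017,0.001,0,0,0.02,-0.0023,0.002,0,0,0.025,-0.0029,0.003,0,0,0.03,-0.0035,0.0035,0,0,0.0355,-0.0041,0.004,0,0,0.0355,-0.0041,0.004,0,0,0.0355,-0.0041,0.004,0,0]
}}

```text
clock: 26.33
tcp_pos: [0.5135, -0.2446, 0.2193]
orientation: [0.001, 0.057, 0.998, -0.0]
wrist_force: [-3.9, 0.6, -0.8]
finger_gap: 0.023
grip_force: 72.2
```

```bash
python3 ang.py scene14 -10 0 10
```

```text
[ 0.51351961 -0.24463369  0.21932811] [-3.89932855  0.61022846 -0.77237112] [0.23991698 1.20011115 0.02508558] 72.15166211128235 26.3333
-10.0 [[288.6 262.6]]
0.0 [[294.8 259.9]]
10.0 [[300.9 256.5]]
[([291, 259, 7, 5, 21], [294.1, 261.2])]
```

Call:
{"fn": "move_arm", "kwargs": {
  "moves": [-0.013,0.0015,0,0,0,-0.0263,0.003,0,0,0,-0.0282,-0.0135,0,0,0,-0.0282,-0.0135,-0.018,0,0,-0.0282,-0.0135,-0.036,0,0,-0.0282,-0.0135,-0.036,0,0,-0.0282,-0.0135,-0.036,0,0]
}}

```text
clock: 26.97
tcp_pos: [0.4854, -0.2579, 0.1828]
orientation: [0.001, 0.057, 0.998, 0.0]
wrist_force: [-0.5, -0.1, -1.7]
finger_gap: 0.0229
grip_force: 71.8
```

```bash
python3 ang.py scene15 -10 0 10; python3 -c "
from crop import *
cv2.imwrite('pics/c9.png',crop('scene15',260,200,80,80,7))"
```

```text
[ 0.48535927 -0.25791469  0.18278929] [-0.45056022 -0.05050668 -1.73130938] [ 0.02198401  0.03613926 -0.01892826] 71.81342124938965 26.9667
-10.0 [[283.3 277.2]]
0.0 [[289.4 274.4]]
10.0 [[295.4 271.1]]
[([287, 274, 6, 4, 17], [289.4, 275.6])]
```

View pics/c9.png

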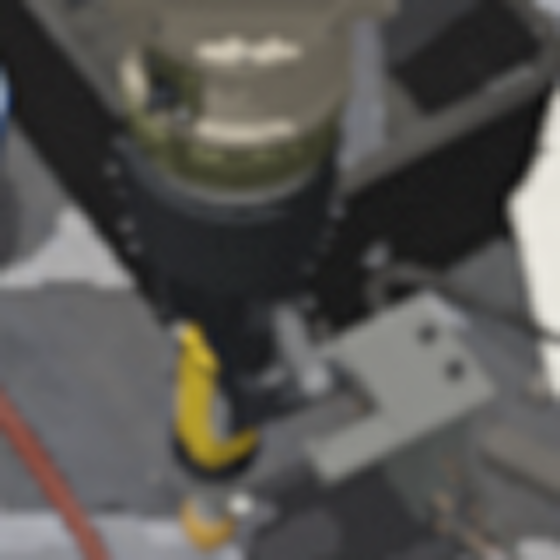

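Call:
{"fn": "move_arm", "kwargs": {
  "moves": [0.012,-0.0014,0,0,0,0.024,-0.0028,0,0,0,0.036,-0.0041,0,0,0,0.046,-0.0053,0,0,0,0.056,-0.0064,0,0,0,0.0645,-0.0074,0,0,0,0.0645,-0.0074,0,0,0,0.0645,-0.0074,-0.005,0,0,0.0645,-0.0074,-0.01,0,0,0.0645,-0.0074,-0.013,0,0,0.0645,-0.0074,-0.013,0,0]
}}

```text
clock: 27.93
tcp_pos: [0.549, -0.2651, 0.1695]
orientation: [-0.0, 0.057, 0.998, 0.0]
wrist_force: [0.5, -0.5, -1.8]
finger_gap: 0.0234
grip_force: 72.0
```

```bash
python3 ang.py scene16 -10 0 10
```

```text
[ 0.54898934 -0.26509508  0.16950281] [ 0.48102994 -0.4935279  -1.82338479] [-0.02173965 -0.036597    0.01160267] 72.01878547668457 27.9333
-10.0 [[301.9 269.9]]
0.0 [[307.7 267.2]]
10.0 [[313.5 263.9]]
[([306, 268, 6, 3, 13], [308.5, 269.2])]
```

Call:
{"fn": "move_arm", "kwargs": {
  "moves": [0.0005,0,-0.001,0,0,0.0005,0,-0.002,0,0,0.0005,0,-0.002,0,0]
}}

```text
clock: 28.23
tcp_pos: [0.5493, -0.2652, 0.1693]
orientation: [0.0, 0.057, 0.998, -0.0]
wrist_force: [-4.1, 2.1, 8.3]
finger_gap: 0.0238
grip_force: 73.5
```

Call:
{"fn": "move_arm", "kwargs": {
  "moves": [0,0,-0.001,0,0,0,0,-0.002,0,0,0,0,-0.002,0,0]
}}

```text
clock: 28.48
tcp_pos: [0.5493, -0.2652, 0.1692]
orientation: [0.001, 0.057, 0.998, -0.001]
wrist_force: [-7.2, 2.7, 17.2]
finger_gap: 0.0232
grip_force: 74.8
```

Seated with slight pressure. Relieve, open, and retreat.

Call:
{"fn": "move_arm", "kwargs": {
  "moves": [0,0,0.002,0,0,0,0,0.003,0,0,0,0,0.003,0,0.025,0,0,0.003,0,0.03,0,0,0.003,0,0.05,0,0,0.003,0,0.0854,0,0,0.003,0,0.0854,0,0,0.003,0,0.0854,0,0,0.003,0,0.0854,0,0,0.02,0,0.0854,0,0,0.05,0,0.0854,0,0,0.08,0,0.0854]
}}

```text
clock: 29.48
tcp_pos: [0.5491, -0.2647, 0.2454]
orientation: [-0.001, 0.057, 0.998, 0.001]
wrist_force: [1.5, -0.6, -0.3]
finger_gap: 0.0853
grip_force: 0.0
```

Call:
{"fn": "move_arm", "kwargs": {
  "moves": [0,0,0.03,0,0.0854,-0.03,0.03,0.06,0,0.0854,-0.06,0.06,0.08,0,0.0854,-0.1,0.09,0.08,0,0.0854,-0.13,0.12,0.08,0,0.0854,-0.13,0.15,0.08,0,0.0854,-0.13,0.18,0.08,0,0.0854,-0.13,0.21,0.08,0,0.0854,-0.13,0.24,0.08,0,0.0854,-0.13,0.26,0.08,0,0.0854,-0.13,0.26,0.08,0,0.0854,-0.13,0.26,0.08,0,0.0854]
}}

```text
clock: 30.48
tcp_pos: [0.4199, -0.0045, 0.3261]
orientation: [0.0, 0.056, 0.998, -0.0]
wrist_force: [-0.2, -0.4, 0.6]
finger_gap: 0.0852
grip_force: 0.0
```

```bash
python3 -c "
from h import *
s=env.get_state();print(s['tcp_pos'],s['clock'])
snap('scene','scene17');snap('top','top17')
c=pickle.load(open('pics/scene17.pkl','rb'));print((P(c,[[.5498,-.2655,.203],[.5498,-.2655,.123]])-[285,205])*5)
from crop import *
cv2.imwrite('pics/c10.png',np.hstack([crop('scene17',285,205,80,80,5),crop('top17',250,180,140,80,5)[:,:400]]))"
```

```text
[ 0.41987942 -0.00447274  0.32605714] 30.4833
[[132.58068103 180.61751423]
 [122.13011078 257.93793627]]
```

View pics/c10.png

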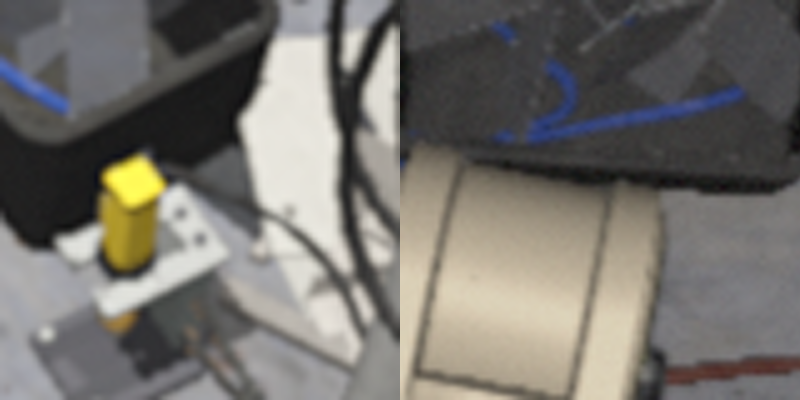

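The probe hangs upright in the fork: its handle top is at crop (133,181), where it was predicted. The robot is clear of it.

```bash
python3 -c "
from h import *
print(env.hand_in())"
```

```text
the job is handed in; nothing more can be done
None
```

I handed the job in at about 30.5 s, with no verdict returned: the pointer was turned back to zero, the seam drawn from green to red at about 2 cm/s with the probe leaning about 40° (35° was asked), and the probe hung upright in the fork.

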